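Prop open the storage bench lid

TASK

The grey storage bench is shut: open it one-handed with its own prop. Take the steel prop rod hanging at the left end of the lid by its side grip, push the lid up with it, and lower the rod's foot gently, fully down into the holding hole of the keeper bar on that end of the bench, so that the rod alone holds the lid open. The keeper is adjustable, so feel lightly along it for the hole without bearing down hard, never let the lid drop, and leave everything else where it lies.

Things in the scene. Friction and masses are not known exactly. Their poses are not given: they have to be found in the camera images.
- bench: Low grey resin storage bench, fixed, 380 mm deep (its x), 540 wide (its y), lid top 281 above the deck. Origin: centre of its underside, on the deck. x points from its front (robot side) to its hinge side, y to its left end, z up; yaw within 0.11 rad of the world. Prop and keeper are on the outside of its left (+y) end.
- lid (a joint): Lid, 400 x 544 x 30 mm, 0.6 to 0.95 kg, on a plain hinge along the bench's far edge (axis parallel to the bench's y, through point lid_hinge). 0 = shut, grows as it opens, stop at 1.25 rad. Nothing but the prop holds it up: let go and it falls shut. Propped it stands at about 0.6 to 0.8 rad.
- prop (a joint): Prop rod's swing about its pivot on the lid (axis parallel to the bench's y). 0 = at right angles to the lid; positive swings the foot to the bench's -x (front). It swings freely, so at the start it hangs near straight down; propped it reads -0.8 to -1.1.
- lid_hinge (a point): Point on the lid's hinge axis, in the plane in which the prop swings: in the bench frame (195, 294, 262) mm. Fixed.
- prop_pivot (a point): Pivot of the prop on the lid's left end, 310 mm from the hinge axis and, with the lid shut, at the height of it.
- prop_grip (a point): Where to take the prop: a black round grip, 16 mm across, 92 long, standing out from the rod along the bench's +y, 187 mm from the pivot, 50 from the foot's end. This point is on its axis, 62 mm out from the rod, so that the gripper's body clears the rod. Round: it turns between the fingers as the rod swings. At the start about 75 mm above the deck.
- prop_foot (a point): End of the prop's foot: the 10 mm rod ends in a round-tipped pin, 6 mm across and 15 long, its end 237 mm from the pivot. It moves only in the plane 294 mm left of the bench's middle. The keeper's flat top runs 75 mm to the front (-x) of its hole and 40 mm behind it; it is smooth metal on which the foot slides easily; only the hole holds it.
- keeper_mid (a point): Middle of the keeper's adjustment, on the level of its flat top: bench frame (12, 294, 240) mm, fixed. The keeper is a 129 x 44 x 26 mm bare metal bar along the bench's x. Its one holding hole, 14 mm along x, 12 across, 11 deep with a black rubber bottom, lies up to 30 mm to either side of this point along the bench's x, differently each time and not measured.
- pots: Bystander: stacked pair of black plastic pots, 116 mm wide, 132 mm tall, standing inside the bench. Origin at the centre of the underside.
- cultivator: Bystander: red plastic hand cultivator with three tines, 260 mm long, lying on the deck. Origin under its handle.
- widger: Bystander: stainless steel widger, a flat strip 190 x 22 mm, lying beside the left end of the bench. Origin under its middle.
- pot_foot: Bystander: white ceramic pot foot, 62 x 34 x 32 mm, standing beside the left end of the bench. Origin under its middle.
- trowel: Bystander: trowel with a wooden handle, 330 mm long, lying inside the bench. Origin under its neck.
- clay_pot: Bystander: terracotta pot, 102 mm wide, 90 mm tall, on the deck to the left in front of the bench. Origin at the centre of the underside.
- seed_tray: Bystander: black seed tray 200 x 130 x 50 mm, on the deck to the right of the bench. Origin at the centre of the underside.

How it is judged:
By the outcome, as a careful person would: the job done as asked, in the order asked, and still so for the second after the job is handed in, with the robot touching nothing.
It also fails if it takes over 67 s, if anything falls off the work surface, if the arm or the gripper's body presses on something with over 40 N, if the wrist force passes 120 N, or if a joint passes its speed limit or range.

ROBOT

A 6-joint arm with a two-finger parallel gripper is mounted at the origin on the work surface. World frame = base frame: x ahead of the robot, y to its left, z up, the work surface at z = 0. Lengths are in mm, angles in rad, forces in N, time in s.
With the tool pointing down it reaches from about 300 to 875 mm from the base axis. Payload 4.2 kg.
Tool frame: the origin (TCP) lies midway between the tips of the shut fingers; the grasp point (between the pads) lies 19 mm behind it (manip.grip_depth is the z of the grasp point in the tool frame, in mm); z points along the fingers, x is the direction in which the jaws open and shut, and the axes are right-handed (so a half turn about z gives the same grasp; the last joint's range is limited). The gripper opens to 85 mm and grips with 20 to 120 N. Pads are 22 mm wide; open, the fingers measure 114 mm over their backs; the gripper's body (76 mm by 85 mm) begins 54 mm behind the grasp point. The pads swing forward as they close: fully open they stand 13 mm farther back than shut.
Start: joints at [-1.341, 0.32, 1.565, -0, 1.257, -0.02], TCP at [142.148, -557.167, 231.338] pointing down, gripper open.
Joint ranges: [-3.11, 3.11], [-0.84, 2.01], [0.21, 2.61], [-1.34, 4.49], [0.05, 2.63], [-2.56, 2.56]. Speed limits (rad/s): [2.57, 2.57, 3.14, 3.14, 3.14, 3.14].

INTERFACE

Orientations are given as a 3x3 rotation matrix whose columns are the frame's x, y, z axes.
In Python, from plant import manip gives the robot as it stands. The module is installed in compiled form; this text tells all that it offers. Calls block until the motion is done:
- manip.movep(position, orientation): joint-space move of the TCP to a pose.
- manip.move_straight(position, rot=None, velocity=150, force_limit=None): straight line of the TCP; rot=None keeps the orientation; velocity is the mean speed in mm/s. With force_limit (N) it stops when the force on the tool has changed by that much, and returns True; else False.
- manip.goto_joints(angles): joint-space move.
- manip.set_gripper(opening): opening from 0.0 (shut) to 1.0 (fully open); the grip force is fixed at half the most; returns when the fingers have stopped.
- manip.sleep(seconds).
- manip.solve_ik(position, orientation): joint angles nearest the present ones, or None.
- manip.state(): the state.
- manip.capture(name): name is "scene" or "top" or "wrist"; returns the picture (420x560x3 uint8, blue, green, red); there is no depth.
- manip.camera_info(name): a dict with "intrinsics" (3x3 intrinsics, pixels), "distortion" ([k1, k2, p1, p2, k3] as OpenCV has them; the pictures are not rectified), "cam_to_world" (4x4, takes a point from camera to world coordinates); the wrist camera has in their place "T_tool_cam" (4x4, takes a point from camera to tool coordinates, whose origin is the TCP and whose axes are the tool frame's). Camera axes: x right, y up, looking along -z (the intrinsics and any distortion apply to the point x, -y, -z); pixel columns grow to the right and rows downward; lengths in mm; the calibration is good to about 2 mm. A picture is of the moment at which its call begins: read the wrist's pose just before it. camera_info takes no time and is no camera call.
A pose or a line that the arm cannot do raises manip.PlanningError and nothing moves.
- manip.job_done(): hands the job in, once; it reports no verdict.
Trained networks look in the newest picture that a camera, given by its name, has taken for a name from the list of things; names that differ only in an ending like _2 or _b are one class to them, and where a whole thing is asked for, a point or a joint stands for the part that bears it (a point fixed in the world has none). Each returns a list of dicts, best first, with "score" (0 to 1); they miss things now and then, are a little off and sometimes report something else, mostly with a low value. They report only what shows in the picture. A call takes as long as a camera call.
- manip.silhouettes(camera, label): "pixels" (420x560 bool, what is visible of it) and "rect" ([left, top, right, bottom] in pixels, round what is visible of it).
- manip.landmark_of(camera, label): "position" ([column, row] in pixels: a listed point, or the origin of a listed thing).
The state is a dict: "time": time; "joints": joint angles; "joint_vel": joint speeds; "effort": joint torques, N m; "tcp_pos": TCP position; "ee_rot": TCP orientation; "force": force on the tool from outside, world axes, zero at the start; "wrist_torque": the same for the moment, N m; "grip_width": opening from 0.0 (shut) to 1.0 (fully open).
Only numpy, scipy, OpenCV 4.12 (cv2) and the standard library are available. Lean on these libraries where they do the work, as an engineer would, in place of code of your own. Each camera call takes 0.05 s, during which the arm holds its last target.

## Working session

There is one attempt and no reset: what is moved stays moved. The work goes in short steps, each a Python script; the robot and the scene stay as the last script left them, time stands still between calls to the robot, and variables do not carry over. Pictures are saved under pics/ and viewed, and the job is handed in when it is done.

```bash
ls; mkdir -p pics
python3 - <<'E'
from plant import manip
import cv2,numpy as np
print(manip.state()); print(manip.grip_depth)
for c in ["scene","top"]:
    im=manip.capture(c); cv2.imwrite(f"pics/{c}0.png",im)
    ci=manip.camera_info(c); print(c,ci)
    for l in ["bench","lid","prop","prop_pivot","prop_grip","prop_foot","lid_hinge","keeper_mid","widger","pot_foot","clay_pot"]:
        try:
            r=manip.landmark_of(c,l); print(l,[(np.round(d["position"],1).tolist(),round(d["score"],2)) for d in r][:2])
        except Exception as e: print(l,repr(e))
print(manip.camera_info("wrist"))
E
```

```text
pics
{'time': 0.0, 'joints': array([-1.34100898e+00,  3.20291932e-01,  1.56566910e+00,  1.32012345e-05,
        1.25738954e+00, -2.00314307e-02]), 'joint_vel': array([ 0.00063634, -0.00026005, -0.00084038, -0.00106583,  0.00116128,
        0.00078735]), 'effort': array([-1.18377215e-03, -4.15528893e+01, -2.34166020e+01, -1.60036507e-04,
        8.28404533e-03,  1.75609978e-05]), 'tcp_pos': array([ 142.03625245, -556.69557778,  230.48609009]), 'ee_rot': array([[ 2.47224072e-01, -9.68958259e-01, -3.88174028e-04],
       [-9.68956743e-01, -2.47224372e-01,  1.71457261e-03],
       [-1.75731537e-03, -4.77597808e-05, -9.99998455e-01]]), 'force': array([-0.9290336 , -0.08718859,  0.57221523]), 'wrist_torque': array([-0.07121041,  0.04318776, -0.0326778 ]), 'grip_width': 0.9982654046478276}
-18.700000000000003
scene {'intrinsics': array([[447.20852894,   0.        , 273.95240973],
       [  0.        , 447.20852894, 217.18790092],
       [  0.        ,   0.        ,   1.        ]]), 'distortion': array([-0.13481211,  0.        ,  0.        ,  0.        ,  0.        ]), 'cam_to_world': array(
[... 2208 characters left out ...]
pot_foot [([224.6, 199.5], 0.71), ([214.8, 194.8], 0.65)]
clay_pot [([148.1, 267.7], 0.69)]
{'intrinsics': array([[294.1519894 ,   0.        , 279.8517565 ],
       [  0.        , 294.1519894 , 204.76174628],
       [  0.        ,   0.        ,   1.        ]]), 'distortion': array([-0.0297417,  0.       ,  0.       ,  0.       ,  0.       ]), 'T_tool_cam': array([[ 9.99999607e-01, -7.63071654e-04, -4.52370566e-04,
        -1.70393636e-01],
       [-8.66596367e-04, -9.49299699e-01, -3.14371327e-01,
        -8.29648587e+01],
       [-1.89547393e-04,  3.14371595e-01, -9.49299986e-01,
        -1.41968436e+02],
       [ 0.00000000e+00,  0.00000000e+00,  0.00000000e+00,
         1.00000000e+00]])}
```

View pics/scene0.png

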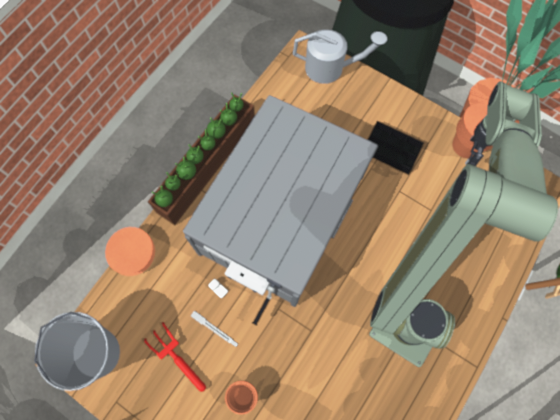

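View pics/top0.png

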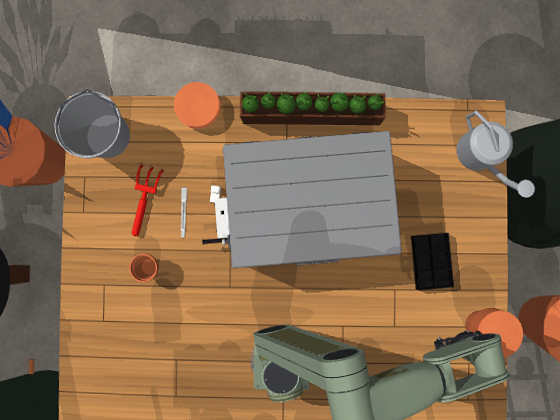

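Run:
```python
import cv2
a=cv2.imread("pics/scene0.png")[220:360,170:330]; cv2.imwrite("pics/s0c.png",cv2.resize(a,None,fx=5,fy=5,interpolation=cv2.INTER_CUBIC)[:600,:800])
a=cv2.imread("pics/top0.png")[120:280,170:270]; cv2.imwrite("pics/t0c.png",cv2.resize(a,None,fx=3.75*1.0,fy=3.75,interpolation=cv2.INTER_CUBIC))
```

```text
(no output)
```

View pics/s0c.png

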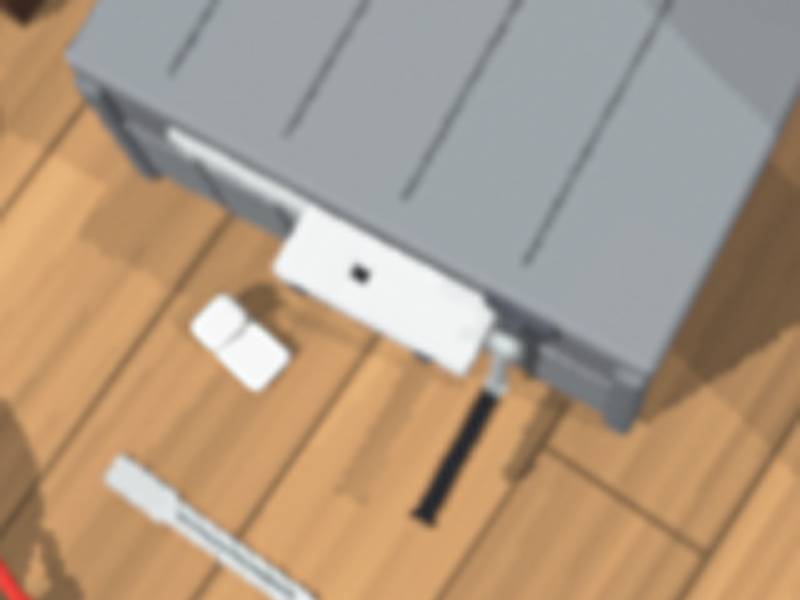

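View pics/t0c.png

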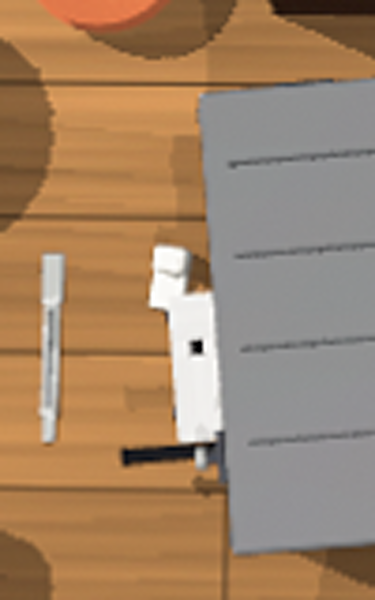

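```bash
cat > h.py <<'E'
from plant import manip
import cv2,numpy as np
def ray(cam,px,T=None):
    ci=manip.camera_info(cam); M=ci["cam_to_world"] if T is None else T
    u=cv2.undistortPoints(np.array([[px]],float),ci["intrinsics"],ci["distortion"])[0,0]
    d=M[:3,:3]@np.array([u[0],-u[1],-1]); return M[:3,3],d
def atz(cam,px,z,T=None):
    o,d=ray(cam,px,T); return o+d*(z-o[2])/d[2]
def proj(cam,P,T=None):
    ci=manip.camera_info(cam); M=ci["cam_to_world"] if T is None else T
    p=(np.atleast_2d(P)-M[:3,3])@M[:3,:3]; p=p*[1,-1,-1]
    return cv2.projectPoints(p,np.zeros(3),np.zeros(3),ci["intrinsics"],ci["distortion"])[0][:,0]
def tri(pairs):
    A=np.zeros((3,3));b=np.zeros(3);R=[]
    for cam,px,*T in pairs:
        o,d=ray(cam,px,*T); d=d/np.linalg.norm(d); Q=np.eye(3)-np.outer(d,d);A+=Q;b+=Q@o;R.append((o,d))
    x=np.linalg.solve(A,b); return x,[np.linalg.norm(np.cross(x-o,d)) for o,d in R]
def B2W(pose,p):
    x,y,t=pose; c,s=np.cos(t),np.sin(t); p=np.atleast_2d(p)
    return np.c_[x+c*p[:,0]-s*p[:,1],y+s*p[:,0]+c*p[:,1],p[:,2]]
E
python3 - <<'E'
from h import *
for c in ["top","scene"]:
    for l in ["lid","bench"]:
        try:
            r=manip.silhouettes(c,l)
            print(c,l,[(d["score"],d["rect"]) for d in r])
            if r:
                m=r[0]["pixels"].astype(np.uint8); im=cv2.imread(f"pics/{c}0.png"); cs,_=cv2.findContours(m,0,1)
                k=max(cs,key=cv2.contourArea); h=cv2.convexHull(k)
                ap=cv2.approxPolyDP(h,6,True); print(ap[:,0].tolist())
        except Exception as e: print(c,l,e)
E
cat > crop.py <<'E'
import cv2,sys
f,x0,y0,x1,y1,s,o=sys.argv[1:]
x0,y0,x1,y1=map(int,(x0,y0,x1,y1))
cv2.imwrite(o,cv2.resize(cv2.imread(f)[y0:y1,x0:x1],None,fx=float(s),fy=float(s),interpolation=cv2.INTER_CUBIC))
E
python3 crop.py pics/top0.png 210 120 410 275 4 pics/t0d.png
python3 crop.py pics/scene0.png 180 90 390 310 2.7 pics/s0d.png
```

```text
top lid [(0.55, [202.2, 135.4, 401.3, 267.1])]
[[389, 132], [400, 253], [241, 268], [202, 243], [223, 145]]
top bench [(0.68, [200.3, 127.5, 404.7, 268.1])]
[[390, 133], [400, 253], [233, 268], [202, 243], [223, 145]]
scene lid [(0.77, [184.1, 92.6, 378.5, 328.1])]
[[272, 96], [376, 148], [300, 293], [254, 323], [184, 229]]
scene bench [(0.62, [184.4, 94.4, 377.7, 323.2]), (0.17, [188.8, 311.5, 237.8, 345.8])]
[[271, 96], [375, 147], [296, 304], [255, 324], [183, 230]]
```

View pics/t0d.png

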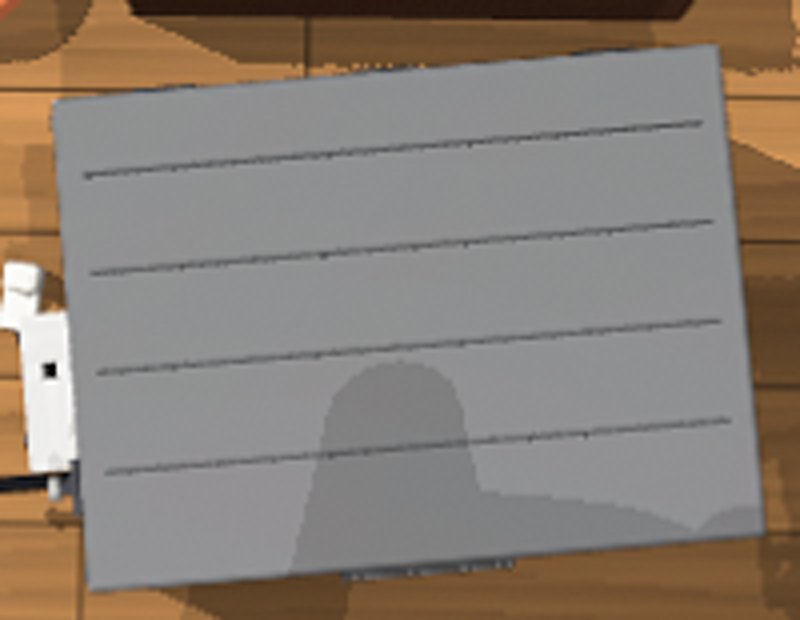

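View pics/s0d.png

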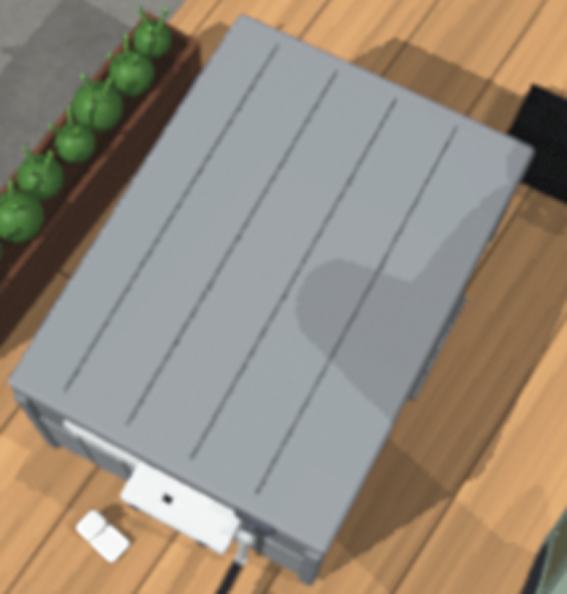

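```bash
cat > fit.py <<'E'
from h import *
from scipy.optimize import least_squares
t=(np.array([[53,101],[718,45],[765,533],[90,591]])+.5)/4-.5+[210,120]
s=np.array([[269.3,95.4],[377.8,145.4],[300,294.6],[184,230.7]])[[3,0,1,2]]
P0=np.array([[195,272,281],[195,-272,281],[-205,-272,281],[-205,272,281.]])
def res(q,full=True,cams=("top","scene")):
    P=B2W(q[:3],P0); out=[]
    if "top" in cams: out.append((proj("top",P)-t))
    if "scene" in cams: out.append((proj("scene",P)-s))
    return np.concatenate(out).ravel()
for cams in [("top",),("scene",),("top","scene")]:
    r=least_squares(res,[500,0,0],kwargs=dict(cams=cams)); print(cams,r.x,np.abs(r.fun).max(), np.round(r.fun.reshape(-1,2),1).tolist())
pose=r.x; np.save("pose.npy",pose)
hole,e=tri([("top",(222.1,212.1)),("scene",(242,274.6))]); print("hole tri",hole,e)
for c,p in (("top",(222.1,212.1)),("scene",(242,274.5))):
    w=atz(c,p,240); d=w[:2]-pose[:2]; cs,sn=np.cos(pose[2]),np.sin(pose[2]); print(c,"hole",w,"bench",cs*d[0]+sn*d[1],-sn*d[0]+cs*d[1])
E
python3 fit.py
python3 - <<'E'
from h import *
pose=np.load("pose.npy")
# grip ends: top crop t0c (3.75) grip outer end (122,457), scene s0c (5): (425,518)
f=lambda a,s,o:(np.array(a)+.5)/s-.5+o
print(tri([("top",f((123,457),3.75,[170,120])),("scene",f((424,515),5,[170,220]))]))
print(tri([("top",f((196,452),3.75,[170,120])),("scene",f((492,396),5,[170,220]))]))
print("pivot pred",B2W(pose,[-115,294,262]),"grip pred",B2W(pose,[-115,356,75]),"mid",B2W(pose,[12,294,240]))
E
```

```text
('top',) [ 5.88636623e+02 -9.17532018e+01  9.68346531e-02] 0.9209464916092429 [[-0.9, -0.8], [0.6, -0.9], [0.9, 0.8], [-0.6, 0.7]]
('scene',) [ 5.85466227e+02 -9.30261789e+01  9.48522140e-02] 2.1208288583217154 [[-2.1, 0.6], [0.1, -1.7], [1.3, -0.6], [0.8, 0.9]]
('top', 'scene') [ 5.87009020e+02 -9.24249865e+01  9.59971626e-02] 2.598780837531365 [[-0.6, -0.3], [0.8, -0.3], [1.1, 1.4], [-0.5, 1.2], [-2.6, 0.6], [-0.5, -1.8], [0.7, -0.8], [0.3, 0.8]]
hole tri [537.52633887 197.86951359 239.77709545] [np.float64(1.2220371388515243), np.float64(1.2220371388513598)]
top hole [538.62060346 198.37427027 240.        ] bench -20.292580107135432 294.0983810971236
scene hole [536.53907513 197.14621956 240.        ] bench -22.482233083747648 293.07549861586006
(array([439.65660828, 286.80358937,  93.42450881]), [np.float64(1.0021583085446069), np.float64(1.0021583085447672)])
(array([442.88718813, 206.79256651, 160.06826361]), [np.float64(3.8637022139477923), np.float64(3.8637022139477293)])
pivot pred [[444.35866435 189.19865606 262.        ]] grip pred [[438.41597752 250.91319627  75.        ]] mid [[570.7739322  201.37157908 240.        ]]
```

```bash
cat >> h.py <<'E'
pose=np.load("pose.npy"); H=np.array([195.,262.]); XH=-21.3
c_,s_=np.cos(pose[2]),np.sin(pose[2]); bx=np.array([c_,s_,0]); by=np.array([-s_,c_,0]); ez=np.array([0,0,1.])
def rot(t,sg=1):
    z=-np.cos(t)*ez-np.sin(t)*by; x=sg*bx; return np.c_[x,np.cross(z,x),z]
def fk_foot(x,z):
    # two-circle: H -310- pivot -237- foot ; returns theta, psi, grip(x,z)
    f=np.array([x,z]);v=f-H;D=np.linalg.norm(v);a=(310**2-237**2+D*D)/(2*D);h=np.sqrt(max(310**2-a*a,0));e=v/D
    n=np.array([-e[1],e[0]]); c=[H+a*e+h*n,H+a*e-h*n]; p=max(c,key=lambda q:q[1])
    d=(f-p)/237; th=np.arctan2(p[1]-H[1],H[0]-p[0]); psi=np.arctan2(-d[0],-d[1]); return th,psi,p+187*d
def foot_of(gx,gz):
    f=np.array([gx,gz]);v=f-H;D=np.linalg.norm(v);a=(310**2-187**2+D*D)/(2*D);h=np.sqrt(max(310**2-a*a,0));e=v/D
    n=np.array([-e[1],e[0]]); c=[H+a*e+h*n,H+a*e-h*n]; p=max(c,key=lambda q:q[1]); d=(f-p)/187; return p+237*d
YG=356.
def tcp(g,R): return B2W(pose,[g[0],YG,g[1]])[0]-manip.grip_depth*R[:,2]
def w2b(P): d=np.asarray(P)[:2]-pose[:2]; return np.array([c_*d[0]+s_*d[1],-s_*d[0]+c_*d[1],P[2]])
E
python3 - <<'E'
from h import *
path=[(-128,25.4),(-128,80),(-128,140),(-128,200),(-128,257),(-100,257),(-70,254),(-45,247),(XH,247),(XH,229)]
for f in path:
    th,ps,g=fk_foot(*f); print(f,round(th,3),"phi",round(ps-th,3),g.round(1),foot_of(*g).round(1))
for t in (0,.25,.4,.5):
  for sg in (1,-1):
    R=rot(t,sg); print(t,sg)
    for g in [(-115,75),(-115,175)]+[fk_foot(*f)[2] for f in path]+[fk_foot(*path[-1])[2]+[0,120]]:
        q=manip.solve_ik(tcp(g,R),R); print(None if q is None else np.round(q,2).tolist())
E
```

```text
(-128, 25.4) 0.0 phi 0.055 [-125.3   75.3] [-128.    25.4]
(-128, 80) 0.176 phi -0.101 [-124.2  129.9] [-128.   80.]
(-128, 140) 0.371 phi -0.227 [-120.8  189.5] [-128.  140.]
(-128, 200) 0.568 phi -0.305 [-115.   248.3] [-128.  200.]
(-128, 257) 0.751 phi -0.332 [-107.7  302.7] [-128.  257.]
(-100, 257) 0.787 phi -0.46 [-84.  304.4] [-100.  257.]
(-70, 254) 0.806 phi -0.592 [-59.4 302.9] [-70. 254.]
(-45, 247) 0.793 phi -0.698 [-40.2 296.8] [-45. 247.]
(-21.3, 247) 0.798 phi -0.799 [-21.3 297. ] [-21.3 247. ]
(-21.3, 229) 0.715 phi -0.79 [-25.  278.9] [-21.3 229. ]
0 1
[0.5, 0.39, 1.96, -0.0, 0.79, 0.4]
[0.5, 0.27, 1.84, -0.0, 1.03, 0.4]
[0.51, 0.38, 1.98, -0.0, 0.78, 0.41]
[0.5, 0.31, 1.91, -0.0, 0.92, 0.41]
[0.5, 0.25, 1.83, -0.0, 1.06, 0.41]
[0.5, 0.21, 1.72, -0.0, 1.21, 0.4]
[0.49, 0.19, 1.61, -0.0, 1.34, 0.4]
[0.47, 0.22, 1.56, -0.0, 1.36, 0.38]
[0.46, 0.26, 1.51, -0.0, 1.37, 0.36]
[0.45, 0.29, 1.48, -0.0, 1.36, 0.35]
[0.44, 0.32, 1.44, -0.0, 1.38, 0.34]
[0.44, 0.32, 1.48, -0.0, 1.33, 0.34]
[0.44, 0.29, 1.24, -0.0, 1.61, 0.34]
0 -1
None
None
None
None
None
None
None
None
None
N
[... 1853 characters left out ...]
[0.72, 0.33, 1.51, -0.4, 1.61, 0.67]
[0.7, 0.36, 1.47, -0.41, 1.62, 0.64]
[0.68, 0.39, 1.42, -0.41, 1.62, 0.62]
[0.66, 0.42, 1.39, -0.42, 1.62, 0.6]
[0.64, 0.44, 1.34, -0.42, 1.62, 0.58]
[0.65, 0.45, 1.38, -0.42, 1.59, 0.6]
[0.65, 0.41, 1.15, -0.44, 1.83, 0.49]
0.5 -1
[0.73, 0.53, 1.82, -0.44, 1.14, -2.25]
[0.73, 0.42, 1.72, -0.41, 1.34, -2.35]
[0.74, 0.52, 1.84, -0.44, 1.13, -2.24]
[0.74, 0.46, 1.79, -0.42, 1.24, -2.3]
[0.73, 0.4, 1.71, -0.4, 1.37, -2.35]
[0.73, 0.35, 1.62, -0.4, 1.49, -2.41]
[0.72, 0.33, 1.51, -0.4, 1.61, -2.47]
[0.7, 0.36, 1.47, -0.41, 1.62, -2.5]
[0.68, 0.39, 1.42, -0.41, 1.62, -2.52]
[0.66, 0.42, 1.39, -0.42, 1.62, -2.54]
None
[0.65, 0.45, 1.38, -0.42, 1.59, -2.54]
None
```

Run:
```python
from h import *
R=rot(.4)
s=manip.state(); R0=s["ee_rot"]
a=s["joints"][0]; u=np.array([np.cos(a),np.sin(a)])
manip.movep([*(430*u),420],R0)
q=manip.solve_ik(tcp((-115,215),R),R); print(q)
j=manip.state()["joints"].copy(); j[0]=q[0]; manip.goto_joints(j)
manip.movep(tcp((-115,215),R),R)
s=manip.state(); print(s["time"],s["tcp_pos"],s["force"])
T=np.eye(4);T[:3,:3]=s["ee_rot"];T[:3,3]=s["tcp_pos"]; T=T@manip.camera_info("wrist")["T_tool_cam"]; np.save("T1.npy",T)
im=manip.capture("wrist"); cv2.imwrite("pics/w1.png",im)
for l in ("prop_grip","prop_foot","prop_pivot","keeper_mid"): print(l,[(d["position"],d["score"]) for d in manip.landmark_of("wrist",l)][:2])
P=B2W(pose,[[-115,356,75],[-115,310,75],[-115,392,75],[XH,294,240]])
print(proj("wrist",P,T))
```

```text
[ 0.68934786  0.34456287  1.68253807 -0.33656566  1.35882441  0.70550209]
5.7417 [439.60140257 243.81827807 198.71078309] [-0.14069993 -1.07819066 -1.18186223]
prop_grip [([281.8, 138.8], 0.6)]
prop_foot []
prop_pivot []
keeper_mid []
[[276.43330194 140.77899841]
 [276.76529807 184.09681187]
 [276.11665481  98.98849489]
 [438.0524353  380.4065371 ]]
```

View pics/w1.png

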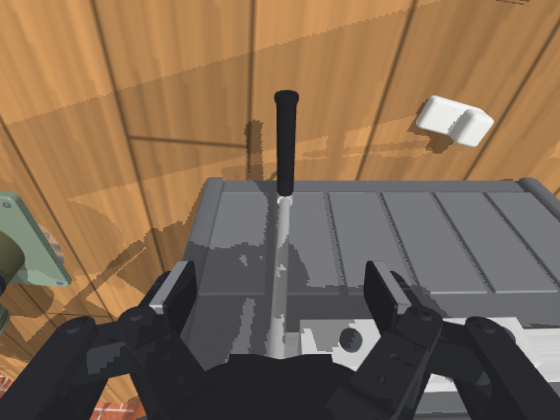

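```bash
python3 - <<'E'
from h import *
T=np.load("T1.npy")
P=B2W(pose,[[XH-82,316,240],[XH-82,272,240],[XH+47,316,240],[-190,270,0],[-205,272,251],[-105,356,75],[-105,395,75]])
print(proj("wrist",P,T).round())
s=atz("wrist",(287,95),75+6,T); print(w2b(s), w2b(atz("wrist",(285.5,190),81,T)))
E
python3 crop.py pics/w1.png 180 260 460 420 2.8 pics/w1c.png
```

```text
[[297. 368.]
 [294. 394.]
 [539. 363.]
 [217. 173.]
 [125. 413.]
 [288. 141.]
 [289.  95.]]
[-106.83880139  397.35806795   81.        ] [-106.76871572  307.60038503   81.        ]
```

View pics/w1c.png

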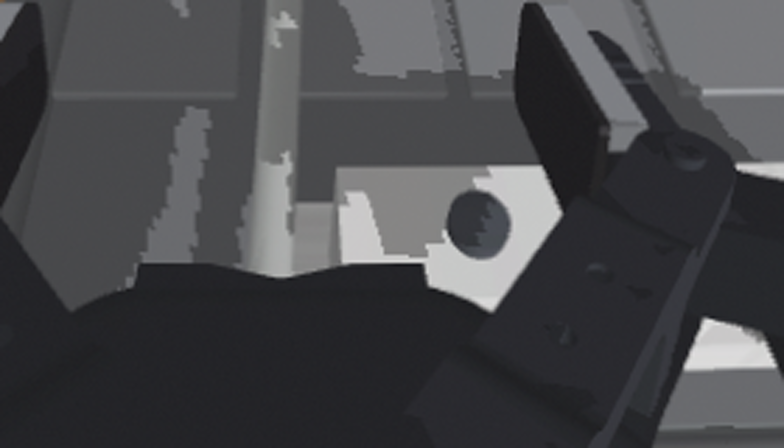

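Run:
```python
from h import *
R=rot(.4)
manip.movep(tcp((-107,190),R),R)
hit=manip.move_straight(tcp((-107,75),R),velocity=120,force_limit=10); print(hit)
print(manip.state()["force"])
manip.set_gripper(0.0)
s=manip.state(); print(s["time"],s["grip_width"],s["grip_width"]*85,s["force"],s["tcp_pos"])
T=np.eye(4);T[:3,:3]=s["ee_rot"];T[:3,3]=s["tcp_pos"]; T=T@manip.camera_info("wrist")["T_tool_cam"]; np.save("T2.npy",T)
cv2.imwrite("pics/w2.png",manip.capture("wrist"))
print([(d["position"],d["score"]) for d in manip.landmark_of("wrist","prop_grip")][:2])
```

```text
False
[-0.68712621  0.51400192 -0.05293474]
8.0 0.16650144863010916 14.152623133559278 [-0.16416388  0.22624793  2.49049455] [447.19012556 244.48923581  58.03296352]
[([275.8, 286.2], 0.92)]
```

View pics/w2.png

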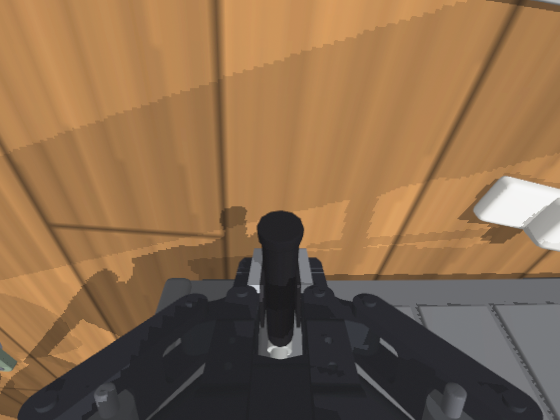

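```bash
python3 - <<'E'
from h import *
R=rot(.4)
s=manip.state(); print(w2b(s["tcp_pos"]+manip.grip_depth*s["ee_rot"][:,2]))
for f,v in [((-120,25.5),80),((-128,26.5),80),((-128,60),80),((-128,100),100),((-128,150),120),((-128,200),120),((-128,262),120)]:
    th,ps,g=fk_foot(*f); manip.move_straight(tcp(g,R),velocity=v); s=manip.state()
    print(round(s["time"],2),f,round(th,2),s["force"].round(1),w2b(s["tcp_pos"]+manip.grip_depth*s["ee_rot"][:,2]).round(1)-[g[0],YG,g[1]],round(s["grip_width"]*85,1))
T=np.eye(4);T[:3,:3]=s["ee_rot"];T[:3,3]=s["tcp_pos"]; T=T@manip.camera_info("wrist")["T_tool_cam"]; np.save("T3.npy",T)
for c in ("wrist","scene","top"): cv2.imwrite(f"pics/{c}3.png",manip.capture(c))
E
python3 crop.py pics/scene3.png 130 180 330 330 4 pics/s3c.png;python3 crop.py pics/top3.png 150 120 350 270 4 pics/t3c.png
```

```text
[-106.86725193  356.07928302   75.24703892]
8.4 (-120, 25.5) 0.0 [-0.2 -0.   0.4] [-0.85492039  0.         -0.08887019] 13.8
8.65 (-128, 26.5) 0.0 [ 1.4 -0.  -5.9] [-0.64306065  0.         -0.62469948] 14.2
9.22 (-128, 60) 0.11 [ 1.4  0.  -5.8] [0.05041656 0.         0.09929736] 14.2
9.77 (-128, 100) 0.24 [-0.3  0.  -5.3] [-0.53228932  0.1        -0.38495652] 14.1
10.33 (-128, 150) 0.4 [-0.6  0.4 -5.8] [-0.61439968  0.         -0.75351454] 14.2
10.89 (-128, 200) 0.57 [ 0.7  2.6 -5.9] [-0.42003479  0.         -0.97503179] 13.9
11.54 (-128, 262) 0.77 [-0.5  0.9 -4.1] [-0.63107732  0.         -0.76180978] 13.7
```

View pics/s3c.png

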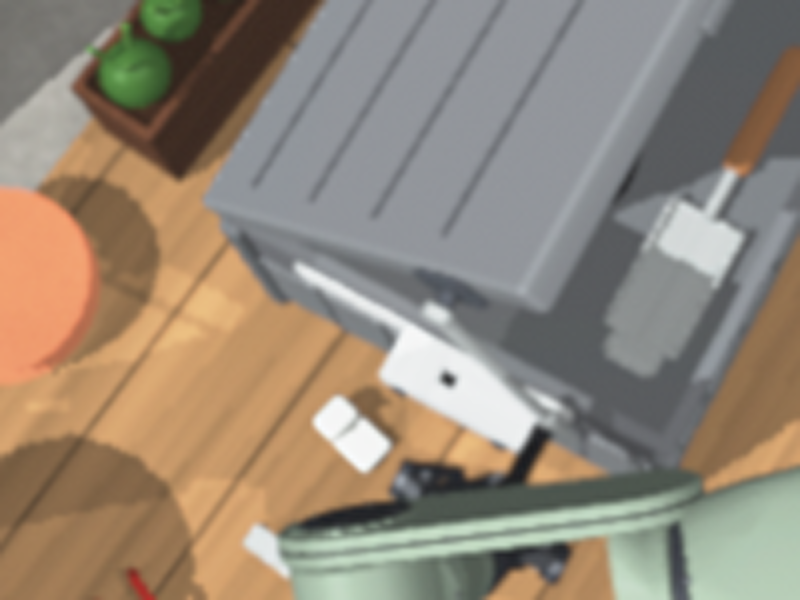

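View pics/t3c.png

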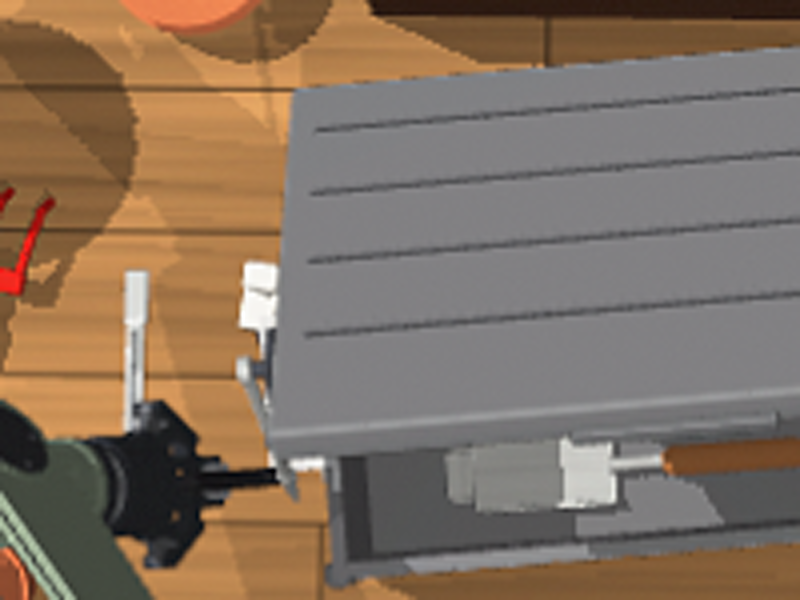

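View pics/wrist3.png

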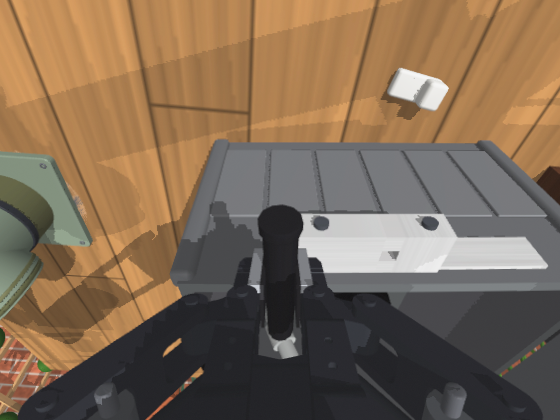

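```bash
python3 crop.py pics/wrist3.png 290 200 490 300 4 pics/w3c.png
python3 - <<'E'
from h import *
T=np.load("T3.npy")
for p in [(393,256)]: print(w2b(atz("wrist",p,240,T)))
print(proj("wrist",B2W(pose,[[XH,294,240],[XH+47,316,240],[XH-82,316,240]]),T))
E
```

```text
[-15.17484781 294.56631119 240.        ]
[[385.21216573 256.46937632]
 [453.88398006 237.69950317]
 [282.73027276 237.79945797]]
```

View pics/w3c.png

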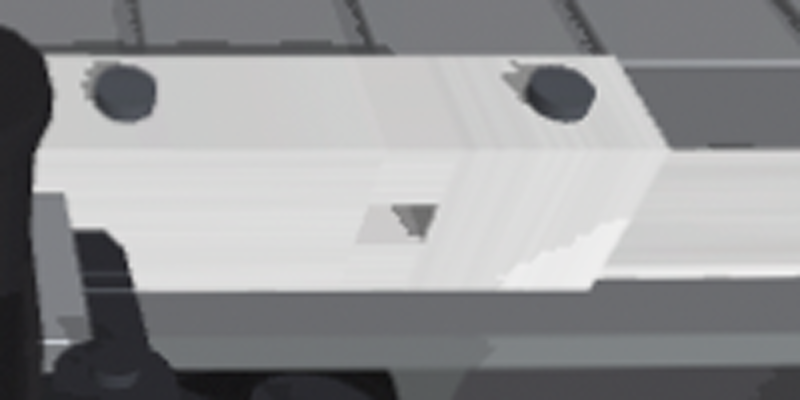

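Run:
```python
from h import *
R=rot(.4)
def foot_now():
    s=manip.state(); g=w2b(s["tcp_pos"]+manip.grip_depth*s["ee_rot"][:,2]); return foot_of(g[0],g[2]),s
for f,v in [((-110,262),80),((-75,260),80),((-42,250),80)]:
    manip.move_straight(tcp(fk_foot(*f)[2],R),velocity=v)
manip.sleep(.3)
f,s=foot_now(); print(round(s["time"],2),f,s["force"].round(2))
hit=manip.move_straight(tcp(fk_foot(-42,234)[2],R),velocity=12,force_limit=3)
f,s=foot_now(); print(hit,round(s["time"],2),f,s["force"].round(2))
manip.sleep(.2);f,s=foot_now(); print(hit,round(s["time"],2),f,s["force"].round(2))
```

```text
13.33 [-42.13644257 249.90558328] [ 0.15  2.24 -5.55]
True 14.07 [-42.83876638 241.08622224] [-3.2  -2.05 -3.88]
True 14.28 [-42.83393354 240.69834594] [-2.3  -2.37 -1.61]
```

Run:
```python
from h import *
R=rot(.4)
def foot_now():
    s=manip.state(); g=w2b(s["tcp_pos"]+manip.grip_depth*s["ee_rot"][:,2]); return foot_of(g[0],g[2]),s
for x in (-42,-38,-34,-31,-29,-27,-25,-23,-21,-19,-17):
    manip.move_straight(tcp(fk_foot(x,240.3)[2],R),velocity=20); manip.sleep(.1)
    f,s=foot_now(); print(x,round(s["time"],2),f.round(2),s["force"].round(2))
    if np.linalg.norm(s["force"])>12: print("stop");break
```

```text
-42 14.62 [-42.47 240.53] [-4.95  0.07  0.89]
-38 15.03 [-37.4  240.55] [-2.68  1.52  0.03]
-34 15.44 [-33.88 240.5 ] [-4.57  0.07  1.31]
-31 15.81 [-30.17 239.95] [-0.56  1.76 -2.49]
-29 16.16 [-28.47 239.91] [-0.13  1.8  -4.98]
-27 16.51 [-27.13 240.09] [-1.95  2.97 -4.17]
-25 16.86 [-24.89 240.38] [-1.99  2.6  -3.82]
-23 17.21 [-22.91 240.39] [-2.58  3.58 -3.43]
-21 17.56 [-20.96 240.37] [-3.52  3.39 -3.44]
-19 17.91 [-19.05 240.43] [-3.5   3.2  -2.79]
-17 18.26 [-17.18 240.59] [-3.98  4.44 -1.44]
```

Run:
```python
from h import *
R=rot(.4)
def foot_now():
    s=manip.state(); g=w2b(s["tcp_pos"]+manip.grip_depth*s["ee_rot"][:,2]); return foot_of(g[0],g[2]),s
for x in (-19,-22,-16,-25,-13):
    manip.move_straight(tcp(fk_foot(x,244.5)[2],R),velocity=25); manip.sleep(.15)
    f,s=foot_now(); print("up",x,round(s["time"],2),f.round(2),s["force"].round(2))
    hit=manip.move_straight(tcp(fk_foot(x,235.5)[2],R),velocity=12,force_limit=4)
    f,s=foot_now(); print(hit,round(s["time"],2),f.round(2),s["force"].round(2))
    if f[1]<237: print("IN"); break
```

```text
up -19 18.73 [-18.96 244.38] [-2.73  3.68 -2.72]
False 19.66 [-18.7 235.2] [-0.58  4.13 -6.02]
IN
```

```bash
python3 - <<'E'
from h import *
R=rot(.4)
def foot_now():
    s=manip.state(); g=w2b(s["tcp_pos"]+manip.grip_depth*s["ee_rot"][:,2]); return foot_of(g[0],g[2]),s
hit=manip.move_straight(tcp(fk_foot(-19,226.5)[2],R),velocity=10,force_limit=4.5)
f,s=foot_now(); print(hit,round(s["time"],2),f.round(2),s["force"].round(2))
manip.sleep(.3)
f,s=foot_now(); print(hit,round(s["time"],2),f.round(2),s["force"].round(2))
for c in ("scene","top","wrist"): cv2.imwrite(f"pics/{c}4.png",manip.capture(c))
E
python3 crop.py pics/scene4.png 130 180 330 330 4 pics/s4c.png
```

```text
True 20.39 [-19.21 228.1 ] [-1.11 -0.33  3.74]
True 20.69 [-19.22 227.92] [-0.55 -3.34  6.63]
```

View pics/s4c.png

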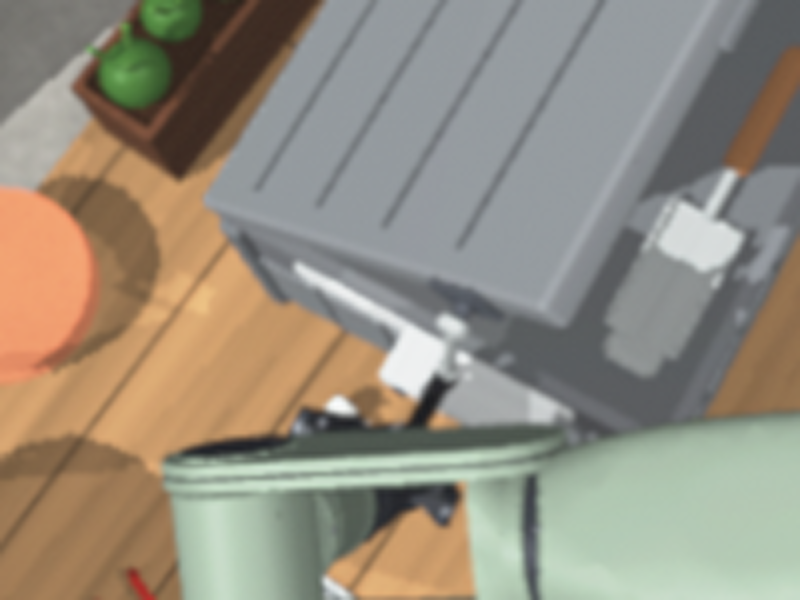

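View pics/wrist4.png

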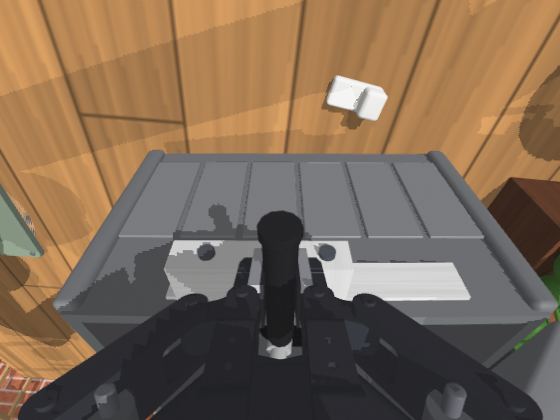

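```bash
python3 - <<'E'
from h import *
R=rot(.4)
s=manip.state(); p=s["tcp_pos"]
manip.move_straight(p+[0,0,0.9],rot=R,velocity=10); manip.sleep(.2); s=manip.state(); print(s["force"].round(2),s["tcp_pos"]-p)
manip.set_gripper(0.5); s=manip.state(); print(s["time"],s["force"].round(2),s["grip_width"])
p=s["tcp_pos"]
hit=manip.move_straight(p-25*R[:,2],velocity=40,force_limit=6); print(hit,manip.state()["force"].round(2))
if not hit:
    hit=manip.move_straight(p-130*R[:,2],velocity=120,force_limit=10); print(hit)
    s=manip.state(); print(s["time"],s["force"].round(2))
for c in ("scene","top","wrist"): cv2.imwrite(f"pics/{c}5.png",manip.capture(c))
E
python3 crop.py pics/scene5.png 130 180 330 330 4 pics/s5c.png;python3 crop.py pics/top5.png 150 120 350 270 4 pics/t5c.png
```

```text
[ 0.45 -1.19 -2.06] [-0.01501412 -0.04508391  0.50943364]
21.8917 [ 0.56  0.5  -0.1 ] 0.49848953281164965
False [ 0.64 -0.31 -0.2 ]
False
23.6917 [ 0.76 -0.62 -0.19]
```

View pics/wrist5.png

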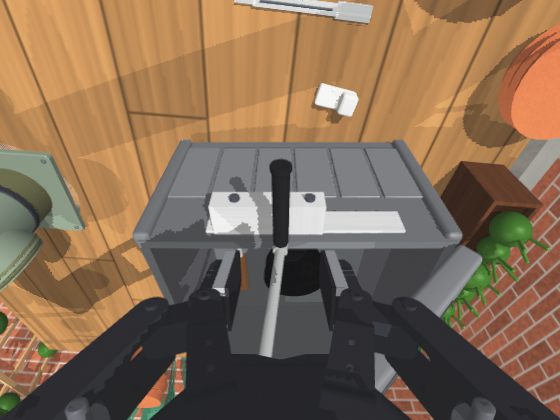

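View pics/t5c.png

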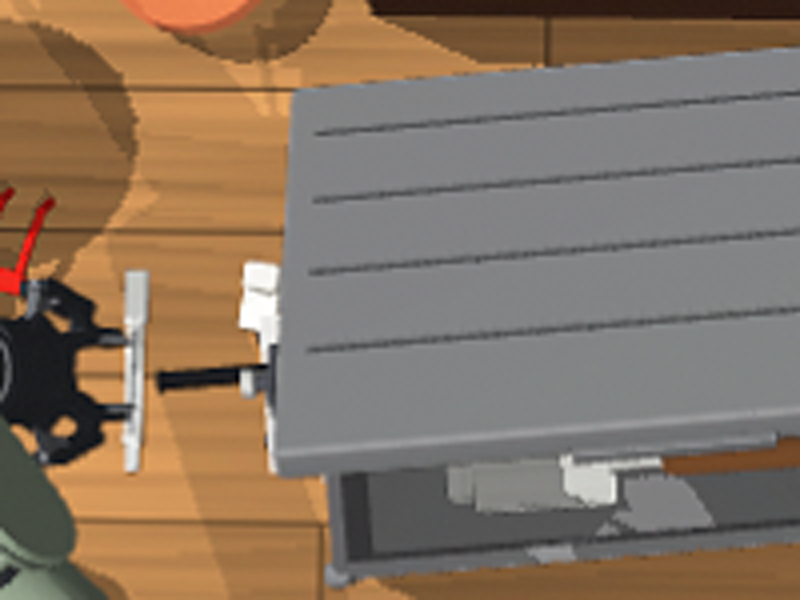

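View pics/s5c.png

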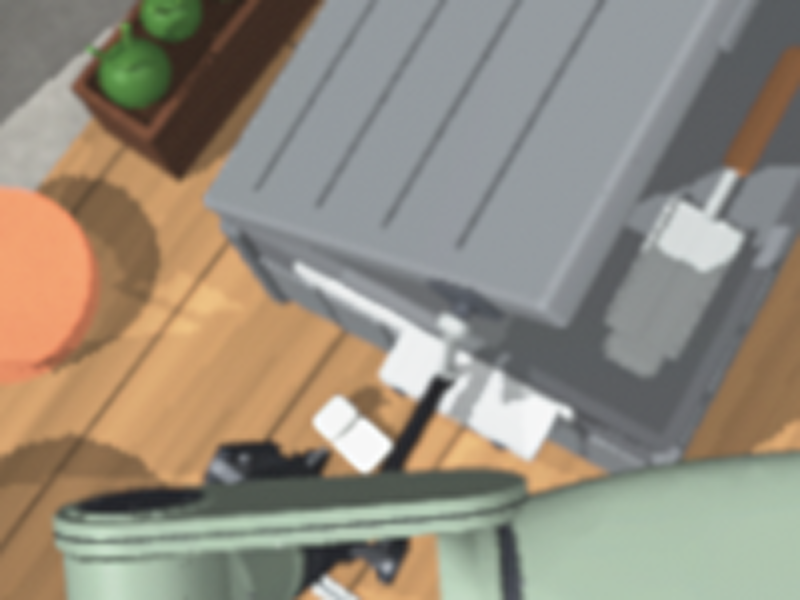

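Run:
```python
from h import *
a=cv2.imread("pics/wrist5.png"); manip.sleep(1.0); b=manip.capture("wrist")
print("changed px",(np.abs(a.astype(int)-b).max(2)>25).sum(), manip.state()["force"].round(2), manip.state()["time"])
manip.job_done()
```

```text
changed px 4865 [-0.13  0.1  -0.23] 24.8917
the job is handed in; nothing more can be done
```

The bench is open: the rod's foot is in the keeper's hole and the rod alone holds the lid at about 0.71 rad. I handed the job in at 24.9 s of robot time.

- **Lift:** I took the side grip with the gripper tilted about 0.4 rad from vertical. The lid went up with the foot kept in front of the keeper, and the load on the wrist was about 6 N.
- **Finding the hole:** I touched the foot lightly on the flat, which read 240.7 mm against the stated 240. I then slid it back in small steps with tool forces up to about 6 N. The slide did not show the hole clearly, so I raised the foot 4 mm and lowered it at the position seen in the camera images, where it went in.
- **Seating:** The foot stopped on the bottom at about 228 mm, where 229 was expected. The force on the tool had changed by about 12 N by then. I eased that off before opening the gripper.
- **Checks after release:** The gripper backed away without contact, with forces under 1 N. The pictures taken then show the lid up, the rod standing in the keeper, and the pot foot, widger and trowel looking undisturbed.

**Unresolved checks:**
- My measured hole position, 19 to 21 mm in front of the bench's middle along x, is 1 to 3 mm outside the stated range. I put this down to the bench pose fit.
- Comparing wrist pictures before and after a 1 s wait, about 2% of the pixels had changed. This was probably the arm settling after its retreat, but I did not save or view the second picture, so I have not confirmed that.

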